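# Refit the spigot plug of the rinse-water tank

## Robot

A 7-joint arm with a two-finger parallel gripper is mounted at the origin on the work surface. World frame = base frame: x ahead of the robot, y to its left, z up, the work surface at z = 0. Lengths are in m, angles in rad, forces in N, time in s.
With the tool pointing down it reaches from about 0.4 to 0.875 m from the base axis. Payload 6.5 kg.
Tool frame: the origin (TCP) lies midway between the tips of the shut fingers; the grasp point (between the pads) lies 19 mm behind it; y points along the fingers, x is the direction in which the jaws open and shut, and the axes are right-handed (so a half turn about y gives the same grasp; the last joint's range is limited). The gripper opens to 88 mm and grips with 3 to 60 N. Pads are 18 mm wide; open, the fingers measure 123 mm over their backs; the gripper's body (75 mm by 187 mm) begins 45 mm behind the grasp point.
Start: joints at [-1.383, 0.536, -0.004, 1.538, 0.003, 1.067, -0.071], TCP at [0.163, 0.629, 0.239] pointing down, gripper open.
Joint ranges: [-2.7, 2.7], [-0.37, 2.16], [-1.27, 1.26], [0.24, 2.4], [-1.31, 4.45], [0.19, 1.91], [-2.76, 2.76]. Speed limits (rad/s): [2.39, 2.39, 3.14, 3.14, 3.14, 3.14, 3.14].

## Interface

Orientations are given as a unit quaternion [x, y, z, w].
In Python, from cell import arm, read_camera gives the robot as it stands.
- The arm moves only by the tool send_rows, never from a script. Its argument "series" is a list of rows, each an object with "offset": the shift along the tool's x, y, z in mm, a list of three; "twist": the turn about the tool's y in degrees. In form: [{"offset": [tx, ty, tz], "twist": twist}, ...]. A call has 1 to 5 rows; each row is the pose to reach, as a shift and turn from the pose commanded when the call began, along the tool's axes at that moment; what a row does not reach only later rows make up. A row lasts 1/8 s, in which the tool goes at most 62.5 mm and 10.7 degrees, less where a joint would pass 70% of its speed; a pose out of reach is approached as far as the arm can. A call with a gripper value outside its range is refused whole. "hand" is the closure, from 0 (fully open) to 1 (shut), set as the call begins (left out, the last holds). The fingers move at their own pace and stop on an object; the grip force is fixed at half the most. Time passes only in rows, so rows that repeat a pose let the fingers close. It gives the time, the measured TCP pose, the force and the opening at its end, in the units of the state.
- arm.state(): the state, without advancing time (a new reading comes with each control period).
- read_camera(name): name is "scene" or "top" or "wrist"; returns a dict with "image" (400x640x3 uint8, blue, green, red), "depth" (400x640 float32, m along the optical axis (not along the pixel's ray), 0 where there is no reading), "vfov" (degrees; the focal length in pixels is half the picture's height over the tangent of half this angle, whatever the lens; pixels are square), "cx", "cy" (the principal point, pixels), "extrinsics" (4x4, takes a point from world to camera coordinates). Camera axes: x right, y down, z forward; pixel columns grow to the right and rows downward; lengths in m; the calibration is good to about 2 mm. A picture is of the moment at which its call begins.
- arm.hand_in(): hands the job in, once; it reports no verdict.
The state is a dict: "t": time; "joints": joint angles; "dq": joint speeds; "tau": joint torques, N m; "position": TCP position; "tcp_rot": TCP orientation; "force": force on the tool from outside, world axes, zero at the start; "torque": the same for the moment, N m; "opening": opening from 0.0 (shut) to 1.0 (fully open).
Only numpy, scipy, OpenCV 4.12 (cv2) and the standard library are available. Lean on these libraries where they do the work, as an engineer would, in place of code of your own. Each camera call takes 0.05 s, during which the arm holds its last target. There are 200 camera calls.

## Task

The blue plug of the rinse tank's spigot has been cleaned and hangs in the green rack: set it into the spigot barrel with its handle in line with the spout (open). Then, pressing it down lightly and steadily (about 10 newtons) all the while, turn it a quarter turn until the handle stands square across the spout (shut), so that it wedges and holds, and let go; a plug turned without pressing works loose, and forcing it splits the barrel. Leave the other things on the bench as they are.

Things in the scene. Friction and masses are not known exactly. Their poses are not given: they have to be found in the camera images.
- plug: the loose spigot plug, blue plastic, 80 g, one rigid piece. From the bottom: a 45 mm cone (dia 12 mm at the foot, 23 mm at the top, 1:4 taper), a collar dia 34 mm and 5 mm thick, a stem dia 14 mm and 13 mm high, then a flat upright T-handle. Origin on the axis at the collar's underside. z up the axis; x along the handle, also the way the cross bore runs
- plug_handle (a point): centre of the plug's T-handle, half-way up it and 28 mm above the collar's underside, on the axis. The handle is a flat blade 46 mm long (x), 12 mm thick (y), 22 mm high (z), the same both ways round; below it 12 mm of stem stands clear above the collar. Axes as the plug's
- plug_collar (a point): centre of the underside of the plug's collar, on its axis: the cone begins here and runs 45 mm down. Axes as the plug's
- tank: flat natural-white water tank 200 x 280 x 85 mm on an aluminium stand (tank top 155 mm above the bench, blue filler cap to 169 mm), fixed; a white spigot stands out from it. Origin on the bench straight below the spigot barrel's axis. x points from the spigot to the tank, whose wall begins 75 mm from the barrel's axis; the spout points to -x; z up
- barrel_mouth (a point): centre of the round mouth on top of the spigot's upright barrel, 112 mm above the bench, open upwards. Barrel 32 mm outside; bore dia about 21 mm at the mouth, 1:4 taper like the plug, 46 mm deep. The bore is worn: a plug just set in rests with its collar anywhere from 5 to 11 mm above the mouth and ends about 3 mm lower. Axes as the tank's: handle along x is open, handle along y is shut
- spout_end (a point): lower end of the spigot's turned-down spout, 46 mm from the barrel's axis towards the tank's -x, 54 mm above the bench; a dish stands under it
- rack_hole (a point): the hole in the green draining rack (150 x 58 mm, 66 mm high, fixed) in which the plug hangs by its collar at the start, at the level of the rack's top; hole dia 25 mm. Rack's x runs along it to the capped tube, 100 mm away; tube top 105 mm above the rack's foot
- tube: bystander: capped sample tube dia 22 mm, standing in the rack's other end hole, its top 111 mm above the bench. Origin at its foot
- dish: bystander: glass dish dia 96 mm, 34 mm high, on the bench under the spout. Origin at the centre of its underside
- stain: bystander: amber stain bottle dia 42 mm, 85 mm high, on the bench. Origin at the centre of its underside
- wash: bystander: white bottle with blue cap, dia 52 mm, 125 mm high, on the bench. Origin at the centre of its underside

How it is judged:
On the way:
1. the plug stands in the spigot barrel with its handle in line with the spout (within 15 degrees) (horizontal distance between plug_collar and barrel_mouth below 0.003 m and z of plug_collar in the frame of barrel_mouth below 0.013 m and angle between the x axis of plug_handle and the x axis of barrel_mouth, either way round below 0.26 rad), for 0.2 s.
At the end, for the whole second after the job is handed in: The plug stands upright in the barrel (2 mm, 3 degrees) with its handle square across the spout (within 10 degrees), at rest and let go, and wedged: the spout side of the bore and the cone press on each other with over 16 N (angle between the y axis of plug_handle and the x axis of barrel_mouth, either way round below 0.17 rad and horizontal distance between plug_collar and barrel_mouth below 0.002 m and angle between plug_collar's own z axis and vertical below 0.05 rad and contact force between plug and tank above 16 N and linear speed of plug below 0.01 m/s); the robot touches nothing.
It fails at once if the plug is forced: the spout side of the bore and the cone press on each other with over 40 N, as when pressing over about 15 N while turning, or levering sideways (contact force between plug and tank above 40 N).
It fails at once if the plug is dropped on the bench (height (world z) of plug_collar below 0.05 m).
It fails at once if the capped tube, the dish or one of the two bottles is shoved more than 2 cm or knocked over (distance of any of tube, dish, stain, wash from where it was at the start of the episode above 0.02 m or angle between any of tube, dish, stain, wash's own z axis and vertical above 0.35 rad).
It also fails if it takes over 64 s, if anything falls off the work surface, if the arm or the gripper's body presses on something with over 40 N, if the wrist force passes 120 N, or if a joint passes its speed limit or range.

## Working session

There is one attempt and no reset: what is moved stays moved. The work goes in short steps, Python scripts to look and compute and a tool call to move; the robot and the scene stay as the last step left them, time stands still between calls to the robot, and variables do not carry over. Pictures are saved under pics/ and viewed, about 8 in all and at most 12, crops included, and the job is handed in when it is done.

Besides the shell and the picture viewer there is one more tool, called after "Request:" by a JSON object that holds its "method" and its "body". send_rows: Moves the arm, as the interface text tells. Its arguments: {"type":"object","properties":{"series":{"type":"array"},"hand":{"type":"number"}},"required":["series"]}

```bash
ls; mkdir -p pics
cat > h.py <<'E'
import numpy as np, cv2
from cell import arm, read_camera
from scipy.spatial.transform import Rotation as R
def pts(c):
    f=200/np.tan(np.radians(c['vfov'])/2); d=c['depth']; v,u=np.mgrid[:400,:640]
    P=np.stack([(u-c['cx'])/f*d,(v-c['cy'])/f*d,d],-1); E=np.array(c['extrinsics'])
    return (P-E[:3,3])@E[:3,:3]
def ray(c,u,v,z):
    f=200/np.tan(np.radians(c['vfov'])/2); E=np.array(c['extrinsics'])
    o=-E[:3,:3].T@E[:3,3]; d=E[:3,:3].T@np.array([(u-c['cx'])/f,(v-c['cy'])/f,1])
    return o+d*(z-o[2])/d[2]
E
python3 - <<'E'
from h import *
import pickle
s=arm.state();print(s)
for n in('scene','top','wrist'):
    c=read_camera(n);cv2.imwrite(f'pics/{n}0.png',c['image']);pickle.dump(c,open(n+'0.pkl','wb'))
    print(n,c['vfov'],c['cx'],c['cy'],np.round(c['extrinsics'],3).tolist())
E
```

```text
pics
{'t': 0.0, 'joints': array([-1.38315358,  0.53717406, -0.00444095,  1.53884249,  0.00259794,
        1.06728976, -0.07121083]), 'dq': array([ 0.00250324, -0.00110871, -0.00117089, -0.00050839, -0.00076122,
       -0.00094301,  0.00072712]), 'tau': array([-1.52279699e-04, -5.70973885e+01,  9.90756042e-01, -2.51600540e+01,
       -5.62388892e-02,  1.79090118e-02,  1.86383336e-04]), 'position': array([0.16309425, 0.62858458, 0.23784588]), 'tcp_rot': array([ 0.55965775,  0.43225503, -0.43315475, -0.55885217]), 'force': array([ 0.28998077, -0.39959166,  0.71118392]), 'torque': array([ 0.06832491,  0.01877322, -0.00530473]), 'opening': 1.002942144114076}
scene 42.38076869357196 321.5448078703915 197.19961286602245 [[0.875, 0.484, -0.003, -0.523], [0.359, -0.651, -0.668, -0.143], [-0.326, 0.584, -0.744, 1.214], [0.0, 0.0, 0.0, 1.0]]
top 55.29725229833767 312.19999122808116 199.35205692925732 [[-0.006, -1.0, -0.0, 0.01], [-0.965, 0.006, -0.263, 0.602], [0.263, -0.002, -0.965, 0.579], [0.0, 0.0, 0.0, 1.0]]
wrist 59.637362874430984 320.4184700800728 198.7777864787996 [[0.25, 0.968, -0.002, -0.65], [0.92, -0.237, 0.312, -0.044], [0.302, -0.08, -0.95, 0.39], [0.0, 0.0, 0.0, 1.0]]
```

View pics/top0.png

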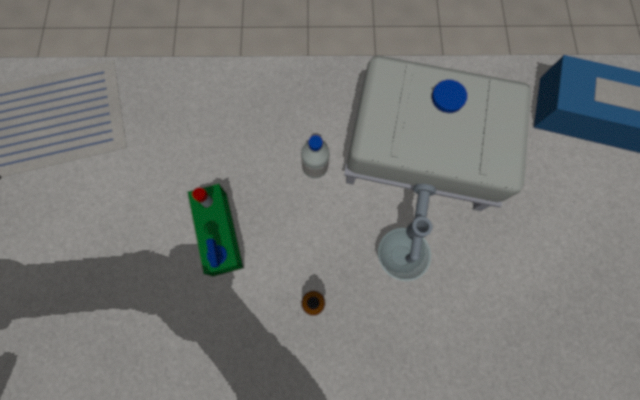

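View pics/scene0.png

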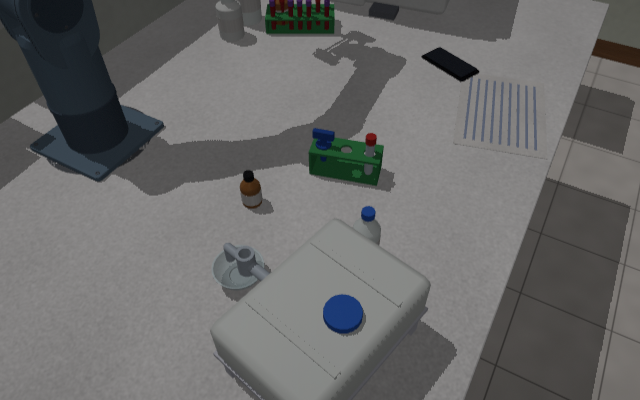

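Top view: plug about (215,250) in the rack's near end, tube (199,194), barrel mouth (422,227) with the spout running down to (411,258); tank beyond. Scene view: plug (323,138), barrel (246,255).

Run:
```python
from h import *
import pickle
for n in('top','scene'):
    c=pickle.load(open(n+'0.pkl','rb'));P=pts(c);h=cv2.cvtColor(c['image'],cv2.COLOR_BGR2HSV)
    blue=cv2.inRange(h,(105,120,40),(130,255,255))>0; grn=cv2.inRange(h,(45,100,30),(85,255,255))>0; red=(cv2.inRange(h,(0,150,60),(6,255,255))|cv2.inRange(h,(172,150,60),(180,255,255)))>0
    box=np.zeros_like(blue)
    if n=='top': box[170:290,180:260]=1
    else: box[115:190,300:390]=1
    for nm,m in(('blue',blue&box),('green',grn&box),('red',red&box)):
        v,u=np.nonzero(m);Q=P[m]
        print(n,nm,m.sum(),u.mean().round(1),v.mean().round(1),np.percentile(Q,[1,10,50,90,99],axis=0).round(3).tolist())
    m=blue&box;Q=P[m]
    for lo,hi in((.06,.08),(.08,.095),(.095,.12)):
        q=Q[(Q[:,2]>lo)&(Q[:,2]<hi)]
        if len(q)>5:
            r=cv2.minAreaRect(q[:,:2].astype(np.float32)*1000);print(lo,len(q),r,q.mean(0).round(4))
    G=P[grn&box];q=G[(G[:,2]>.055)&(G[:,2]<.08)];print('racktop',np.median(q[:,2]),cv2.minAreaRect(q[:,:2].astype(np.float32)*1000))
    # barrel
    b=np.zeros_like(blue)
    if n=='top': b[205:250,400:445]=1
    else: b[235:285,225:270]=1
    Z=P[...,2]; m=b&(Z>.104)&(Z<.12);q=P[m];print('barrel',m.sum(),cv2.minEnclosingCircle(q[:,:2].astype(np.float32)*1000),np.median(q[:,2]))
    x0,y0=(400,205) if n=='top' else (215,225)
    a=c['image'][y0:y0+60,x0:x0+60]; b2=c['image'][225:285,190:250] if n=='top' else c['image'][110:170,300:360]
    cv2.imwrite(f'pics/{n}_crop.png',cv2.resize(np.hstack([a,b2]),None,fx=6,fy=6,interpolation=cv2.INTER_CUBIC))
a=[cv2.imread(f'pics/{n}_crop.png') for n in('top','scene')]
cv2.imwrite('pics/crops.png',cv2.resize(np.vstack(a),(600,600)))
```

```text
top blue 339 215.2 253.1 [[0.488, 0.154, 0.069], [0.494, 0.158, 0.07], [0.509, 0.164, 0.103], [0.522, 0.172, 0.105], [0.528, 0.182, 0.106]]
top green 2588 215.6 229.8 [[0.48, 0.135, 0.004], [0.492, 0.148, 0.006], [0.559, 0.175, 0.065], [0.611, 0.204, 0.067], [0.632, 0.22, 0.069]]
top red 137 199.4 194.0 [[0.595, 0.183, 0.1], [0.597, 0.185, 0.108], [0.604, 0.192, 0.111], [0.612, 0.2, 0.112], [0.614, 0.203, 0.113]]
0.06 101 ((511.0359191894531, 167.25733947753906), (29.39889907836914, 25.176149368286133), 74.62476348876953) [0.5106 0.1614 0.071 ]
0.08 26 ((507.72161865234375, 161.159423828125), (27.12091064453125, 1.4827579259872437), 13.766067504882812) [0.5081 0.1617 0.0885]
0.095 211 ((507.9397277832031, 167.47706604003906), (43.787296295166016, 11.871756553649902), 13.69832992553711) [0.5078 0.1664 0.1036]
racktop 0.06567911677244734 ((557.2933959960938, 181.17913818359375), (150.68112182617188, 58.739192962646484), 15.118221282958984)
barrel 237 ((547.9609375, -171.06349182128906), 16.49631118774414) 0.11105959231634782
scene blue 353 323.0 139.0 [[0.49, 0.15, 0.026], [0.496, 0.15
[... 282 characters left out ...]
, 0.098], [0.608, 0.186, 0.108], [0.614, 0.197, 0.111], [0.616, 0.203, 0.112]]
0.06 112 ((511.36029052734375, 162.372802734375), (30.66263198852539, 26.80904769897461), 23.78923225402832) [0.5122 0.161  0.071 ]
0.08 78 ((511.9464111328125, 161.15733337402344), (43.27980041503906, 6.248878479003906), 14.390670776367188) [0.5121 0.161  0.0889]
0.095 143 ((510.8363952636719, 164.44407653808594), (44.1851692199707, 15.584633827209473), 11.746068954467773) [0.5115 0.1631 0.1016]
racktop 0.06485276691399719 ((558.4269409179688, 178.2448272705078), (150.5574951171875, 63.99055099487305), 13.546854019165039)
barrel 226 ((548.2078857421875, -173.3336639404297), 17.544431686401367) 0.11051267845473836
```

View pics/crops.png

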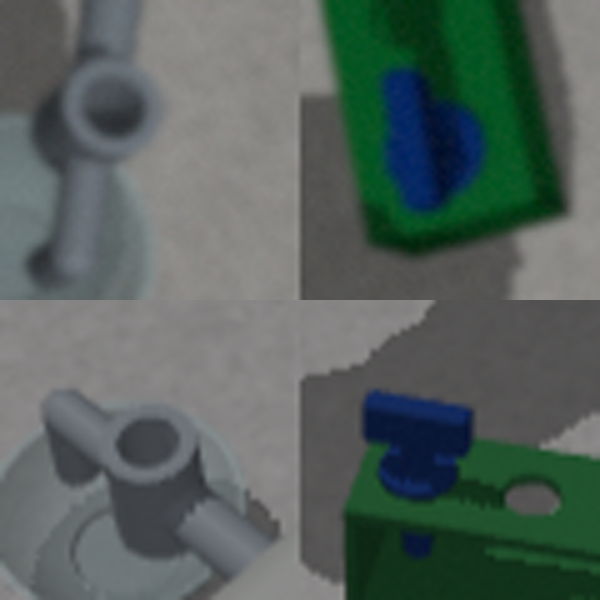

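Crops: mouth is a clean ring with the spout running down-left; the plug hangs upright with its handle along the rack. Heights (0.105 top, 0.066 rack, 0.111 mouth) and sizes agree with those given. Now tank yaw and the tool's heading.

Run:
```python
from h import *
import pickle
s=arm.state();M=R.from_quat(s['tcp_rot']).as_matrix();print(M.round(3))
B=np.array([.548,-.172])
for n in('top','scene'):
    c=pickle.load(open(n+'0.pkl','rb'));P=pts(c);Z=P[...,2];D=np.linalg.norm(P[...,:2]-B,axis=-1)
    q=P[(Z>.145)&(Z<.16)&(D<.35)&(P[...,1]<.0)];r=cv2.minAreaRect(q[:,:2].astype(np.float32)*1000);print(n,'tank',r)
    for lo,hi,z0,z1 in((.018,.05,.07,.105),(.02,.07,.07,.105)):
        m=(Z>z0)&(Z<z1)&(D>lo)&(D<hi);q=P[m]
        for sg in(-1,1):
            k=q[(q[:,0]-B[0])*sg>0.012]
            if len(k)>5:
                vx=cv2.fitLine(k[:,:2].astype(np.float32),cv2.DIST_HUBER,0,.001,.001).ravel();print(lo,hi,sg,len(k),np.degrees(np.arctan2(vx[1],vx[0])),k.mean(0).round(4),np.degrees(np.arctan2(*((k.mean(0)[:2]-B)*sg)[::-1])))
    h,w=cv2.minEnclosingCircle(np.zeros((1,2),np.float32))
    m=(Z>.105)&(Z<.116)&(D<.022);q=P[m][:,:2]
    A=np.c_[2*q,np.ones(len(q))];x=np.linalg.lstsq(A,(q**2).sum(1),rcond=None)[0];print('ring fit',x[:2],np.sqrt(x[2]+x[:2]@x[:2]),q.mean(0))
```

```text
[[ 0.251 -0.    -0.968]
 [ 0.968 -0.001  0.251]
 [-0.001 -1.    -0.   ]]
top tank ((716.960205078125, -208.5110626220703), (273.6715393066406, 195.2194061279297), 77.31290435791016)
0.018 0.05 -1 207 -13.080268 [ 0.5151 -0.1625  0.0929] -16.131963140666958
0.018 0.05 1 221 -22.863344 [ 0.5815 -0.1769  0.0952] -8.37009717382834
0.02 0.07 -1 233 -14.94258 [ 0.5113 -0.1616  0.0918] -15.880056782773469
0.02 0.07 1 410 -13.57253 [ 0.5948 -0.1802  0.0952] -9.876945103108957
ring fit [ 0.54704615 -0.17077257] 0.013364174152138088 [ 0.54721482 -0.17092365]
scene tank ((719.856201171875, -212.58828735351562), (275.05517578125, 195.26295471191406), 77.47997283935547)
0.018 0.05 -1 147 -8.925125 [ 0.5116 -0.1687  0.0904] -5.214131903673288
0.018 0.05 1 221 -0.3697289 [ 0.5787 -0.1834  0.0947] -20.298333024485647
0.02 0.07 -1 148 -15.4924 [ 0.5113 -0.1685  0.0905] -5.385956070657358
0.02 0.07 1 213 -2.655012 [ 0.5811 -0.1836  0.0947] -19.331242547184154
ring fit [ 0.54913399 -0.17437186] 0.013493535342040276 [ 0.54908706 -0.17441522]
```

Tank yaw is −12.7°; the two cameras differ by a constant (~2.5, −3.5) mm, so I'll refine close by. Plug ≈ (0.5095, 0.166), handle yaw 14°. Moving above it, with the jaws along the handle.

Request:
{"method": "send_rows", "body": {"series": [{"offset": [-361, 0, -451], "twist": 61.5}, {"offset": [-361, 0, -451], "twist": 61.5}, {"offset": [-361, 0, -451], "twist": 61.5}, {"offset": [-361, 0, -451], "twist": 61.5}, {"offset": [-361, 0, -451], "twist": 61.5}], "hand": 0}}

```text
t: 0.78
position: [0.3513, 0.3771, 0.2388]
tcp_rot: [-0.695, -0.131, 0.131, 0.695]
force: [0.4, 0.2, -0.2]
opening: 1.003
```

```bash
cat >> h.py <<'E'
def go(x,y,z,yaw):
    s=arm.state();M=R.from_quat(s['tcp_rot']).as_matrix();p=s['position']
    y0=np.degrees(np.arctan2(M[1,0],M[0,0]))
    print('t',round(s['t'],2),'pos',p.round(4),'yaw',y0.round(2),'tilt',np.degrees(np.arccos(-M[2,1])).round(2),'F',s['force'].round(2),'T',s['torque'].round(3),'open',round(s['opening'],3),'j7',s['joints'][6].round(2))
    print('offset mm',(M.T@(np.array([x,y,z])-p)*1000).round(1),'twist',round(-((yaw-y0+180)%360-180),1))
E
python3 -c "
from h import *
go(.5095,.166,.2,14)"
```

```text
t 0.78 pos [0.3513 0.3771 0.2388] yaw 21.39 tilt 0.01 F [ 0.4   0.21 -0.16] T [ 0.022 -0.001 -0.035] open 1.003 j7 -0.44
offset mm [  70.3   38.7 -254.2] twist 7.4
```

Request:
{"method": "send_rows", "body": {"series": [{"offset": [70, 38, -254], "twist": 7.4}, {"offset": [70, 38, -254], "twist": 7.4}, {"offset": [70, 38, -254], "twist": 7.4}, {"offset": [70, 38, -254], "twist": 7.4}, {"offset": [70, 38, -254], "twist": 7.4}]}}

```text
t: 1.4
position: [0.5111, 0.1644, 0.2003]
tcp_rot: [0.703, 0.086, -0.086, -0.701]
force: [-0.5, 0.1, 0.5]
opening: 1.0
```

Request:
{"method": "send_rows", "body": {"series": [{"offset": [0, 0, 0], "twist": 0}, {"offset": [0, 0, 0], "twist": 0}]}}

```text
t: 1.65
position: [0.5084, 0.1711, 0.2007]
tcp_rot: [-0.701, -0.089, 0.09, 0.702]
force: [0.3, -0.5, -0.2]
opening: 0.999
```

Run:
```python
from h import *
import pickle
c=read_camera('wrist');cv2.imwrite('pics/w1.png',c['image']);pickle.dump(c,open('w1.pkl','wb'))
h=cv2.cvtColor(c['image'],cv2.COLOR_BGR2HSV);P=pts(c)
m=(cv2.inRange(h,(105,120,40),(130,255,255))>0)&(np.linalg.norm(P[...,:2]-[.51,.166],axis=-1)<.05)
q=P[m&(P[...,2]>.1)&(P[...,2]<.112)];print(len(q),cv2.minAreaRect(q[:,:2].astype(np.float32)*1000),np.median(q,0))
print((P[m][:,2]).min() if m.any() else None)
go(.5095,.166,.2,14)
```

```text
938 ((509.7019958496094, 169.1178436279297), (45.449851989746094, 11.971400260925293), 14.000934600830078) [0.50959897 0.16976031 0.10362886]
0.06828303667693422
t 1.7 pos [0.5084 0.1711 0.2008] yaw 14.54 tilt 0.06 F [ 1.06  0.65 -0.08] T [-0.089  0.073  0.026] open 0.996 j7 0.02
offset mm [-0.3  0.8 -5.2] twist 0.5
```

View pics/w1.png

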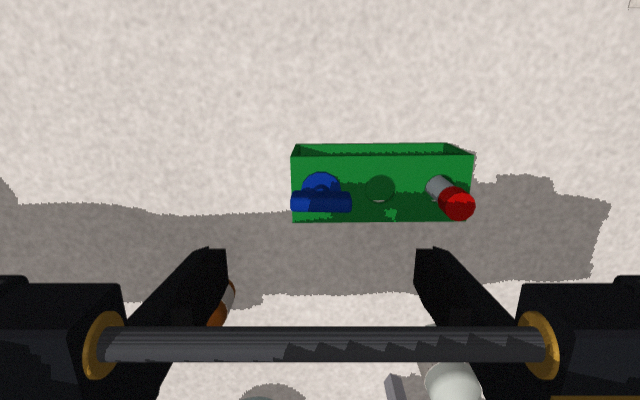

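Wrist view: plug at (321,195), centred between the fingertips (≈(222,250) and (420,250)). I'll check the wrist camera's bias from the fingertips themselves.

Run:
```python
from h import *
import pickle
c=pickle.load(open('w1.pkl','rb'));P=pts(c);s=arm.state();M=R.from_quat(s['tcp_rot']).as_matrix()
T=(P-s['position'])@M*1000
m=(abs(T[...,1])<4)&(c['depth']>0)&(abs(T[...,0])<75)
for sg in(-1,1):
    q=T[m&(T[...,0]*sg>0)];print(len(q),np.percentile(q,[2,50,98],axis=0).round(1).tolist())
```

```text
238 [[-54.6, -3.8, -7.8], [-44.3, -1.5, 9.1], [-42.9, 1.4, 11.2]]
248 [[44.6, -3.9, -7.6], [45.6, -1.6, 9.2], [56.3, 1.3, 11.2]]
```

Request:
{"method": "send_rows", "body": {"series": [{"offset": [0, 20, -4], "twist": 0.5}, {"offset": [0, 55, -4], "twist": 0.5}, {"offset": [0, 90, -4], "twist": 0.5}, {"offset": [0, 110, -4], "twist": 0.5}, {"offset": [0, 121, -4], "twist": 0.5}]}}

```text
t: 2.33
position: [0.5093, 0.1666, 0.0789]
tcp_rot: [-0.702, -0.086, 0.087, 0.702]
force: [0.7, 0.0, -0.1]
opening: 1.001
```

Request:
{"method": "send_rows", "body": {"series": [{"offset": [0, 0, 0], "twist": 0}, {"offset": [0, 0, 0], "twist": 0}]}}

```text
t: 2.58
position: [0.511, 0.1656, 0.0806]
tcp_rot: [-0.702, -0.086, 0.085, 0.702]
force: [0.1, 0.9, -0.2]
opening: 0.995
```

```bash
python3 -c "
from h import *
go(.5093,.1672,.079,14)"
```

```text
t 2.58 pos [0.511  0.1656 0.0806] yaw 13.88 tilt 0.09 F [ 0.11  0.92 -0.25] T [-0.097  0.09  -0.008] open 0.995 j7 0.1
offset mm [-1.2  1.6  1.9] twist -0.1
```

Request:
{"method": "send_rows", "body": {"series": [{"offset": [-0.5, 1, 1], "twist": 0}, {"offset": [-0.5, 1, 1], "twist": 0}, {"offset": [-0.5, 1, 1], "twist": 0}, {"offset": [-0.5, 1, 1], "twist": 0}, {"offset": [-0.5, 1, 1], "twist": 0}], "hand": 1}}

```text
t: 3.2
position: [0.5098, 0.1658, 0.0788]
tcp_rot: [0.702, 0.085, -0.085, -0.702]
force: [-0.0, -0.7, 0.2]
opening: 0.518
```

Request:
{"method": "send_rows", "body": {"series": [{"offset": [0, 0, 0], "twist": 0}, {"offset": [0, 0, 0], "twist": 0}, {"offset": [0, 0, 0], "twist": 0}, {"offset": [0, 0, 0], "twist": 0}]}}

```text
t: 3.7
position: [0.5098, 0.1659, 0.0788]
tcp_rot: [0.702, 0.085, -0.085, -0.702]
force: [-0.1, -0.3, 1.7]
opening: 0.517
```

```bash
python3 -c "
from h import *
go(.5093,.1672,.079,14)
for i in range(6):
  read_camera('wrist'); s=arm.state(); print(s['position'].round(4),s['force'].round(2),s['joints'].round(4)[:4],s['opening'])"
```

```text
t 3.7 pos [0.5098 0.1659 0.0788] yaw 13.84 tilt 0.01 F [-0.05 -0.28  1.68] T [-0.12   0.075  0.008] open 0.517 j7 0.1
offset mm [-0.1 -0.2  1.4] twist -0.2
[0.5098 0.1658 0.0788] [-0.06 -0.77  0.89] [-0.6316  0.5987  0.3029  1.9595] 0.5093900882298524
[0.5098 0.1659 0.0788] [0.01 0.13 1.2 ] [-0.6316  0.5987  0.3029  1.9595] 0.522400832205837
[0.5098 0.1659 0.0788] [ 0.66 -0.65  1.71] [-0.6316  0.5987  0.3029  1.9595] 0.5174388853867335
[0.5098 0.1659 0.0788] [0.23 0.22 1.14] [-0.6316  0.5987  0.3029  1.9595] 0.5135818807434391
[0.5098 0.1658 0.0788] [ 0.12 -0.36  0.86] [-0.6316  0.5987  0.3029  1.9595] 0.5191558373258172
[0.5098 0.1658 0.0788] [0.15 0.43 1.06] [-0.6316  0.5987  0.3029  1.9595] 0.5177448245029066
```

Request:
{"method": "send_rows", "body": {"series": [{"offset": [0, -10, 0], "twist": 0}, {"offset": [0, -40, 0], "twist": 0}, {"offset": [0, -85, 0], "twist": 0}, {"offset": [0, -121, 0], "twist": 0}, {"offset": [0, -121, 0], "twist": 0}]}}

```text
t: 4.62
position: [0.5114, 0.1665, 0.2027]
tcp_rot: [-0.701, -0.087, 0.083, 0.703]
force: [0.2, -0.0, -0.9]
opening: 0.517
```

```bash
python3 -c "
from h import *
go(.540,-.1665,.2,-12.7)"
```

```text
t 4.62 pos [0.5114 0.1665 0.2027] yaw 13.84 tilt 0.33 F [ 0.21 -0.01 -0.93] T [-0.086  0.048 -0.047] open 0.517 j7 0.02
offset mm [ -51.9    1.9 -330.2] twist 26.5
```

Request:
{"method": "send_rows", "body": {"series": [{"offset": [-48, 2, -335], "twist": 26.5}, {"offset": [-48, 2, -335], "twist": 26.5}, {"offset": [-48, 2, -335], "twist": 26.5}, {"offset": [-48, 2, -335], "twist": 26.5}, {"offset": [-48, 2, -335], "twist": 26.5}]}}

```text
t: 5.25
position: [0.54, -0.1465, 0.1968]
tcp_rot: [-0.703, 0.078, -0.077, 0.703]
force: [0.4, 0.4, -1.3]
opening: 0.515
```

```bash
python3 -c "
from h import *
go(.5485,-.1715,.2,-12.7)"
```

```text
t 5.25 pos [ 0.54   -0.1465  0.1968] yaw -12.63 tilt 0.1 F [ 0.4   0.37 -1.26] T [-0.061 -0.025  0.016] open 0.515 j7 0.24
offset mm [ 13.8  -3.3 -22.5] twist 0.1
```

Request:
{"method": "send_rows", "body": {"series": [{"offset": [13, -5, -23], "twist": 0}, {"offset": [13, -5, -23], "twist": 0}, {"offset": [13, -5, -23], "twist": 0}, {"offset": [13, -5, -23], "twist": 0}, {"offset": [13, -5, -23], "twist": 0}]}}

```text
t: 5.88
position: [0.5483, -0.169, 0.2027]
tcp_rot: [-0.703, 0.077, -0.077, 0.703]
force: [0.7, 0.8, -0.2]
opening: 0.517
```

Run:
```python
from h import *
import pickle
c=read_camera('wrist');cv2.imwrite('pics/w2.png',c['image']);pickle.dump(c,open('w2.pkl','wb'))
go(.5485,-.1715,.2,-12.7)
s=arm.state();M=R.from_quat(s['tcp_rot']).as_matrix();P=pts(c);Z=P[...,2]
h=cv2.cvtColor(c['image'],cv2.COLOR_BGR2HSV);blue=cv2.inRange(h,(105,120,40),(130,255,255))>0
D=np.linalg.norm(P[...,:2]-[.5485,-.1715],axis=-1)
q=P[(Z>.107)&(Z<.116)&(D<.024)&~blue][:,:2]
A=np.c_[2*q,np.ones(len(q))];x=np.linalg.lstsq(A,(q**2).sum(1),rcond=None)[0];print('ring',len(q),x[:2],np.sqrt(x[2]+x[:2]@x[:2]),np.median(P[(Z>.107)&(Z<.116)&(D<.024)&~blue][:,2]),cv2.minEnclosingCircle(q.astype(np.float32)*1000))
t=c['depth']>0
T=(P-s['position'])@M*1000
for a,b in((-20,-8),(10,25),(25,40),(40,55),(52,60)):
    k=T[blue&(D<.05)&(T[...,1]>a)&(T[...,1]<b)]
    if len(k):print('plug y',a,b,len(k),np.percentile(k,[2,50,98],axis=0).round(1).tolist())
m=(abs(T[...,1])<4)&~blue&(abs(T[...,0])<75)&t
for sg in(-1,1):
    k=T[m&(T[...,0]*sg>0)]
    if len(k):print('tip',len(k),np.percentile(k,[2,50,98],axis=0).round(1).tolist())
```

```text
t 5.92 pos [ 0.5484 -0.1694  0.2028] yaw -12.57 tilt 0.02 F [ 0.18 -0.88 -1.26] T [-0.06   0.018 -0.008] open 0.512 j7 0.28
offset mm [ 0.6  2.8 -2.1] twist 0.1
ring 751 [ 0.54900675 -0.17014838] 0.013267008814172433 0.11090053981257936 ((548.8216552734375, -170.8006134033203), 16.077604293823242)
plug y -20 -8 1482 [[-21.0, -19.8, 8.3], [0.3, -14.3, 9.1], [21.7, -8.2, 9.8]]
plug y 10 25 131 [[-14.6, 10.0, 1.4], [-1.2, 10.6, 18.2], [13.5, 13.1, 20.1]]
plug y 25 40 59 [[-5.4, 32.3, 9.1], [0.2, 37.0, 11.4], [5.3, 39.9, 12.4]]
plug y 40 55 105 [[-5.1, 40.7, 7.5], [0.2, 46.6, 9.9], [6.4, 54.5, 11.2]]
plug y 52 60 21 [[-4.5, 52.0, 7.5], [0.1, 53.5, 9.2], [4.8, 55.4, 10.0]]
tip 136 [[-34.0, -3.9, 6.8], [-27.3, -1.9, 10.3], [-22.3, 0.8, 12.1]]
tip 137 [[23.2, -3.9, 6.6], [28.2, -1.7, 10.3], [34.8, 0.7, 11.9]]
```

View pics/w2.png

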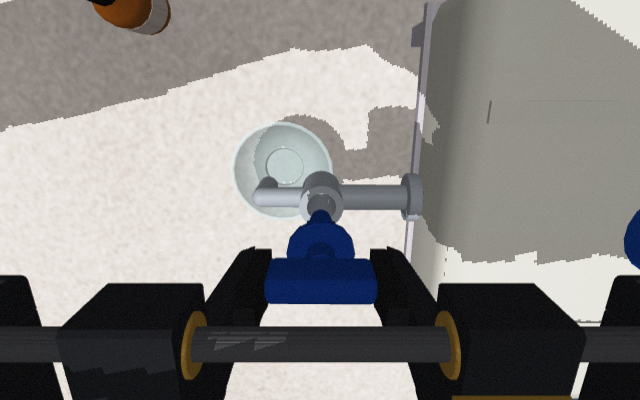

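Wrist view: mouth at (321,203) right beyond the cone foot (321,215), handle level at (321,282) and parallel to the spigot. Relative measurement: shift about +0.5 along tool x, −4 along tool z; descend to just above the mouth and look again.

Request:
{"method": "send_rows", "body": {"series": [{"offset": [0.5, 10, -4], "twist": 0.1}, {"offset": [0.5, 27, -4], "twist": 0.1}, {"offset": [0.5, 27, -4], "twist": 0.1}, {"offset": [0.5, 27, -4], "twist": 0.1}]}}

```text
t: 6.42
position: [0.5479, -0.1745, 0.1757]
tcp_rot: [0.703, -0.079, 0.078, -0.703]
force: [0.1, 0.0, -0.7]
opening: 0.516
```

```bash
cat > m.py <<'E'
from h import *
import sys
n=sys.argv[1]
go(.5485,-.1755,.173,-12.7)
s=arm.state();M=R.from_quat(s['tcp_rot']).as_matrix()
ims=[]
for cam in('wrist','scene','top'):
    c=read_camera(cam);P=pts(c);Z=P[...,2]
    h=cv2.cvtColor(c['image'],cv2.COLOR_BGR2HSV);blue=cv2.inRange(h,(105,120,40),(130,255,255))>0
    D=np.linalg.norm(P[...,:2]-[.5485,-.1715],axis=-1)
    T=(P-s['position'])@M*1000
    k=T[(Z>.107)&(Z<.116)&(D<.024)&~blue]
    if len(k)>10: print(cam,'ring T',len(k),np.array(cv2.minEnclosingCircle(k[:,[0,2]].astype(np.float32))[0]).round(1),'r',round(cv2.minEnclosingCircle(k[:,[0,2]].astype(np.float32))[1],1))
    for a,b in((-25,-5),(10,19),(22,40),(40,50),(50,60)):
        k=T[blue&(D<.05)&(T[...,1]>a)&(T[...,1]<b)]
        if len(k):print(' plug y',a,b,len(k),np.percentile(k,[2,50,98],axis=0).round(1).tolist())
    cr={'wrist':(220,140),'scene':(150,170),'top':(330,150)}[cam]
    ims.append(cv2.resize(c['image'][cr[1]:cr[1]+150,cr[0]:cr[0]+200],(400,300)))
cv2.imwrite(f'pics/{n}.png',np.vstack([np.hstack(ims[:2]),np.hstack([ims[2],ims[2]*0])]))
E
python3 m.py v3
```

```text
t 6.42 pos [ 0.5479 -0.1745  0.1757] yaw -12.77 tilt 0.03 F [ 0.05  0.   -0.73] T [-0.08   0.043 -0.022] open 0.516 j7 0.3
offset mm [ 0.8  2.7 -0.9] twist -0.1
wrist ring T 846 [0.2 3.9] r 16.1
 plug y -25 -5 3654 [[-21.2, -24.9, -1.7], [0.4, -21.3, 8.6], [22.1, -6.8, 9.5]]
 plug y 10 19 123 [[-14.3, 10.0, 3.3], [0.8, 10.8, 18.1], [12.5, 12.8, 19.8]]
 plug y 22 40 61 [[-5.3, 32.0, 8.8], [0.3, 37.0, 11.1], [5.8, 39.7, 12.2]]
 plug y 40 50 73 [[-5.6, 40.3, 7.1], [0.3, 44.8, 9.9], [6.4, 49.8, 10.9]]
 plug y 50 60 35 [[-4.8, 50.0, 6.8], [0.9, 52.4, 8.9], [5.3, 55.3, 9.7]]
scene ring T 152 [0.8 0.6] r 16.7
 plug y -25 -5 8 [[-19.4, -23.8, -8.5], [-17.7, -17.1, -5.3], [16.3, -9.1, -4.8]]
 plug y 10 19 15 [[-6.1, 10.1, -14.7], [9.5, 11.1, -10.4], [15.5, 14.0, -4.9]]
 plug y 22 40 47 [[2.4, 22.2, -9.0], [7.3, 31.8, -5.3], [10.7, 39.7, 2.4]]
 plug y 40 50 17 [[0.6, 40.2, -6.9], [6.5, 44.7, -4.8], [8.7, 48.2, 1.9]]
 plug y 50 60 12 [[0.8, 50.3, -6.0], [4.9, 51.4, -3.3], [7.6, 56.0, 2.7]]
top ring T 98 [-1.5  4. ] r 15.6
 plug y -25 -5 3 [[-4.1, -23.8, 3.4], [1.6, -5.5, 8.3], [8.3, -5.3, 9.0]]
 plug y 10 19 4 [[-9.7, 10.0, 11.1], [-4.0, 10.4, 14.8], [5.9, 10.7, 18.4]]
 plug y 22 40 2 [[-5.5, 35.1, 8.5], [-5.3, 37.2, 9.1], [-5.1, 39.2, 9.7]]
 plug y 40 50 7 [[-6.1, 40.6, 5.7], [-4.2, 44.7, 8.4], [-1.0, 49.1, 10.3]]
```

View pics/v3.png

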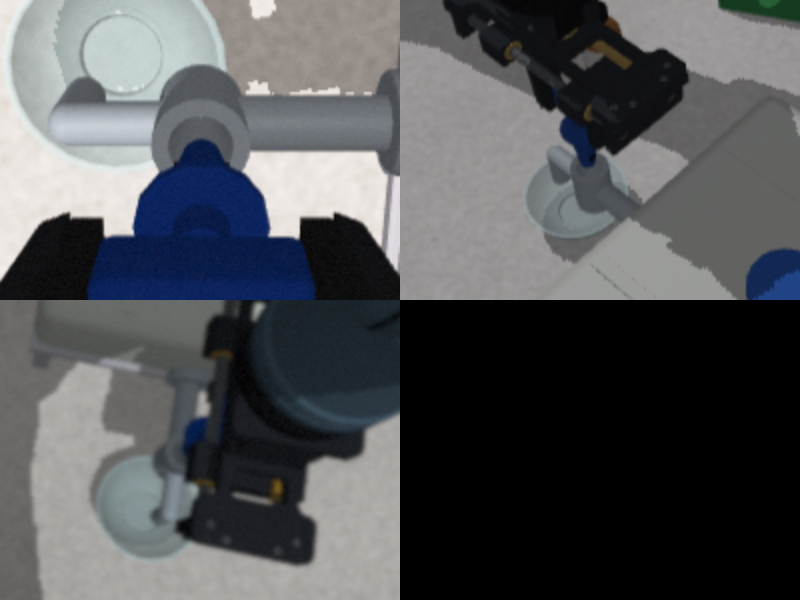

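Alignment: foot enters the mouth centred (wrist diff (0,+0.6) mm, scene diff within 0.3 mm). Descend toward first contact.

Request:
{"method": "send_rows", "body": {"series": [{"offset": [0, 8, 0.5], "twist": 0}, {"offset": [0, 18, 0.5], "twist": 0}, {"offset": [0, 28, 0.5], "twist": 0}, {"offset": [0, 34, 0.5], "twist": 0}, {"offset": [0, 34, 0.5], "twist": 0}]}}

```text
t: 7.2
position: [0.5477, -0.1738, 0.1412]
tcp_rot: [-0.703, 0.079, -0.078, 0.703]
force: [0.3, -0.2, -1.1]
opening: 0.515
```

Request:
{"method": "send_rows", "body": {"series": [{"offset": [0, 1, 0], "twist": 0}, {"offset": [0, 2, 0], "twist": 0}, {"offset": [0, 2, 0], "twist": 0}]}}

```text
t: 7.58
position: [0.5482, -0.1739, 0.14]
tcp_rot: [-0.703, 0.078, -0.079, 0.703]
force: [-0.3, 0.2, -0.9]
opening: 0.513
```

Request:
{"method": "send_rows", "body": {"series": [{"offset": [0, 1, 0], "twist": 0}, {"offset": [0, 1, 0], "twist": 0}]}}

```text
t: 7.82
position: [0.548, -0.1739, 0.1388]
tcp_rot: [-0.703, 0.079, -0.079, 0.703]
force: [0.4, -0.7, -1.4]
opening: 0.517
```

Request:
{"method": "send_rows", "body": {"series": [{"offset": [0, 1, 0], "twist": 0}, {"offset": [0, 1, 0], "twist": 0}]}}

```text
t: 8.07
position: [0.548, -0.1739, 0.1378]
tcp_rot: [-0.703, 0.079, -0.079, 0.703]
force: [0.1, 0.9, -0.5]
opening: 0.515
```

Request:
{"method": "send_rows", "body": {"series": [{"offset": [0, 1, 0], "twist": 0}, {"offset": [0, 1, 0], "twist": 0}]}}

```text
t: 8.32
position: [0.5479, -0.1738, 0.1368]
tcp_rot: [-0.703, 0.079, -0.078, 0.703]
force: [0.7, -0.4, -1.0]
opening: 0.518
```

Request:
{"method": "send_rows", "body": {"series": [{"offset": [0, 1, 0], "twist": 0}, {"offset": [0, 1, 0], "twist": 0}]}}

```text
t: 8.57
position: [0.5478, -0.1738, 0.1358]
tcp_rot: [-0.703, 0.079, -0.078, 0.703]
force: [-0.4, 0.3, -0.9]
opening: 0.52
```

Request:
{"method": "send_rows", "body": {"series": [{"offset": [0, 0.6, 0], "twist": 0}, {"offset": [0, 0.6, 0], "twist": 0}]}}

```text
t: 8.82
position: [0.5478, -0.1738, 0.1352]
tcp_rot: [-0.703, 0.079, -0.078, 0.703]
force: [-2.8, 0.9, 0.9]
opening: 0.519
```

First contact at TCP z 0.1352, with the wall pushing the plug toward −x; yield that way a little while descending.

Request:
{"method": "send_rows", "body": {"series": [{"offset": [-0.5, 0.3, 0], "twist": 0}, {"offset": [-0.5, 0.3, 0], "twist": 0}]}}

```text
t: 9.07
position: [0.5477, -0.1738, 0.135]
tcp_rot: [0.703, -0.078, 0.079, -0.703]
force: [-1.1, 1.0, 0.7]
opening: 0.517
```

Request:
{"method": "send_rows", "body": {"series": [{"offset": [0, 0.5, 0], "twist": 0}, {"offset": [0, 0.5, 0], "twist": 0}]}}

```text
t: 9.32
position: [0.5476, -0.1738, 0.1345]
tcp_rot: [-0.703, 0.079, -0.079, 0.703]
force: [-0.6, 1.6, -0.1]
opening: 0.516
```

Request:
{"method": "send_rows", "body": {"series": [{"offset": [-0.2, 0.5, 0.4], "twist": 0}, {"offset": [-0.2, 0.5, 0.4], "twist": 0}]}}

```text
t: 9.57
position: [0.5475, -0.1736, 0.134]
tcp_rot: [0.703, -0.078, 0.079, -0.703]
force: [-2.2, 0.1, 1.0]
opening: 0.517
```

Request:
{"method": "send_rows", "body": {"series": [{"offset": [0, 0.5, 0], "twist": 0}, {"offset": [0, 0.5, 0], "twist": 0}]}}

```text
t: 9.82
position: [0.5475, -0.1736, 0.1336]
tcp_rot: [0.703, -0.079, 0.079, -0.703]
force: [-1.0, -0.3, 1.9]
opening: 0.517
```

Request:
{"method": "send_rows", "body": {"series": [{"offset": [-0.3, 0.5, 0], "twist": 0}, {"offset": [-0.3, 0.5, 0], "twist": 0}]}}

```text
t: 10.07
position: [0.5475, -0.1735, 0.1332]
tcp_rot: [0.703, -0.078, 0.079, -0.703]
force: [-1.9, -0.6, 3.2]
opening: 0.517
```

Request:
{"method": "send_rows", "body": {"series": [{"offset": [0, 0.5, 0], "twist": 0}, {"offset": [0, 0.5, 0], "twist": 0}]}}

```text
t: 10.32
position: [0.5475, -0.1735, 0.1329]
tcp_rot: [0.703, -0.078, 0.079, -0.703]
force: [-2.5, -0.2, 4.6]
opening: 0.516
```

Request:
{"method": "send_rows", "body": {"series": [{"offset": [-0.5, 0.6, 0], "twist": 0}, {"offset": [-0.5, 0.6, 0], "twist": 0}]}}

```text
t: 10.58
position: [0.5475, -0.1736, 0.1327]
tcp_rot: [0.703, -0.078, 0.079, -0.703]
force: [-1.7, -0.9, 7.3]
opening: 0.515
```

Request:
{"method": "send_rows", "body": {"series": [{"offset": [0, 0.6, 0], "twist": 0}, {"offset": [0, 0.6, 0], "twist": 0}]}}

```text
t: 10.82
position: [0.5475, -0.1736, 0.1324]
tcp_rot: [0.703, -0.078, 0.079, -0.703]
force: [-3.0, -1.2, 10.8]
opening: 0.517
```

Seated open, collar ~7.6 mm above the mouth, pressing ≈10 N. The plug's axis lies ~1.4 mm along tool +z from the TCP, so I turn about that axis, with slow sink-following.

Request:
{"method": "send_rows", "body": {"series": [{"offset": [0.05, 0, 0], "twist": -3}, {"offset": [0.15, 0.1, 0], "twist": -6}, {"offset": [0.2, 0.2, 0], "twist": -9}]}}

```text
t: 11.2
position: [0.5477, -0.1736, 0.1321]
tcp_rot: [0.707, -0.022, 0.023, -0.707]
force: [-2.1, -0.7, 8.9]
opening: 0.518
```

Request:
{"method": "send_rows", "body": {"series": [{"offset": [0.05, 0.2, 0], "twist": -3}, {"offset": [0.15, 0.4, 0], "twist": -6}, {"offset": [0.2, 0.5, 0], "twist": -9}]}}

```text
t: 11.58
position: [0.5481, -0.1738, 0.1318]
tcp_rot: [0.707, 0.034, -0.032, -0.706]
force: [-2.1, -0.8, 10.6]
opening: 0.52
```

```bash
python3 -c "
from h import *
go(.5475,-.1735,.13,77.3)"
```

```text
t 11.57 pos [ 0.5481 -0.1738  0.1318] yaw 5.31 tilt 0.13 F [-2.07 -0.83 10.62] T [-0.113  0.665 -0.106] open 0.52 j7 0.6
offset mm [-0.5  1.8  0.3] twist -72.0
```

Request:
{"method": "send_rows", "body": {"series": [{"offset": [0.05, 0.05, 0], "twist": -3}, {"offset": [0.1, 0.1, 0], "twist": -6}, {"offset": [0.2, 0.2, 0], "twist": -9}]}}

```text
t: 11.95
position: [0.5484, -0.1737, 0.1316]
tcp_rot: [0.702, 0.089, -0.087, -0.701]
force: [-1.1, -1.0, 12.0]
opening: 0.518
```

Request:
{"method": "send_rows", "body": {"series": [{"offset": [0.05, 0.1, 0], "twist": -3}, {"offset": [0.1, 0.2, 0], "twist": -6}, {"offset": [0.2, 0.3, 0], "twist": -9}]}}

```text
t: 12.32
position: [0.5487, -0.1736, 0.1315]
tcp_rot: [0.693, 0.144, -0.142, -0.692]
force: [-3.3, -0.4, 10.6]
opening: 0.515
```

Request:
{"method": "send_rows", "body": {"series": [{"offset": [0, 0.05, 0.1], "twist": -3}, {"offset": [0, 0.1, 0.1], "twist": -6}, {"offset": [0, 0.2, 0.1], "twist": -9}]}}

```text
t: 12.7
position: [0.549, -0.1735, 0.1314]
tcp_rot: [0.68, 0.198, -0.196, -0.679]
force: [-1.0, -0.7, 11.2]
opening: 0.516
```

Request:
{"method": "send_rows", "body": {"series": [{"offset": [0, 0.1, 0.1], "twist": -3}, {"offset": [0.1, 0.2, 0.1], "twist": -6}, {"offset": [0.1, 0.3, 0.1], "twist": -9}]}}

```text
t: 13.08
position: [0.5492, -0.1733, 0.1312]
tcp_rot: [0.662, 0.251, -0.248, -0.661]
force: [-1.6, -0.8, 11.7]
opening: 0.514
```

```bash
python3 -c "
from h import *
go(.5475,-.1735,.13,77.3)"
```

```text
t 13.07 pos [ 0.5492 -0.1733  0.1312] yaw 41.31 tilt 0.22 F [-1.58 -0.82 11.68] T [-0.056  0.221 -0.11 ] open 0.514 j7 1.11
offset mm [-1.4  1.2  1. ] twist -36.0
```

```bash
python3 m.py v4 | head -8
```

```text
t 13.07 pos [ 0.5492 -0.1733  0.1312] yaw 41.31 tilt 0.22 F [-1.58 -0.82 11.68] T [-0.056  0.221 -0.11 ] open 0.514 j7 1.11
offset mm [ -1.9 -41.8  -1.3] twist 54.0
wrist ring T 327 [1.1 7. ] r 15.2
 plug y -25 -5 3607 [[-20.7, -24.9, -2.4], [1.2, -21.0, 7.9], [22.5, -6.9, 8.9]]
 plug y 10 19 93 [[-13.0, 10.0, 1.0], [1.7, 10.6, 16.4], [15.8, 12.4, 19.1]]
scene ring T 69 [-0.7 -1.2] r 15.8
 plug y -25 -5 243 [[-22.5, -24.9, -7.3], [-0.7, -18.2, -4.7], [21.1, -6.3, 5.2]]
 plug y 10 19 14 [[-16.0, 10.0, -15.0], [-3.6, 10.8, -10.6], [9.9, 12.4, 1.5]]
```

Request:
{"method": "send_rows", "body": {"series": [{"offset": [0, 0.05, 0], "twist": -3}, {"offset": [0.1, 0.1, 0], "twist": -6}, {"offset": [0.1, 0.2, 0], "twist": -9}]}}

```text
t: 13.6
position: [0.5495, -0.1731, 0.1311]
tcp_rot: [0.641, 0.302, -0.299, -0.639]
force: [-0.8, 0.4, 13.4]
opening: 0.517
```

Request:
{"method": "send_rows", "body": {"series": [{"offset": [0, 0.05, 0], "twist": -3}, {"offset": [0.1, 0.1, 0], "twist": -6}, {"offset": [0.1, 0.2, 0], "twist": -9}]}}

```text
t: 13.98
position: [0.5497, -0.1729, 0.131]
tcp_rot: [0.615, 0.351, -0.349, -0.614]
force: [-0.7, 0.1, 12.8]
opening: 0.515
```

Request:
{"method": "send_rows", "body": {"series": [{"offset": [0, -0.4, 0], "twist": -1}, {"offset": [0.1, -0.4, 0], "twist": -5}, {"offset": [0.1, -0.3, 0], "twist": -9}]}}

```text
t: 14.35
position: [0.5498, -0.1725, 0.131]
tcp_rot: [0.586, 0.399, -0.396, -0.584]
force: [0.4, 1.7, 10.3]
opening: 0.517
```

```bash
python3 -c "
from h import *
go(.5475,-.1735,.13,77.3)"
```

```text
t 14.35 pos [ 0.5498 -0.1725  0.131 ] yaw 68.37 tilt 0.24 F [ 0.4   1.71 10.28] T [ 0.219  0.021 -0.184] open 0.517 j7 1.5
offset mm [-1.8  1.   1.7] twist -8.9
```

Request:
{"method": "send_rows", "body": {"series": [{"offset": [0, 0.05, 0], "twist": -3}, {"offset": [0.1, 0.1, 0], "twist": -6}, {"offset": [0.1, 0.1, 0], "twist": -9.5}, {"offset": [0.1, 0.1, 0], "twist": -9.5}]}}

```text
t: 14.85
position: [0.5499, -0.1722, 0.1309]
tcp_rot: [0.551, 0.445, -0.443, -0.549]
force: [0.2, 1.5, 9.8]
opening: 0.516
```

```bash
python3 m.py v5 | head -8
```

```text
t 14.85 pos [ 0.5499 -0.1722  0.1309] yaw 77.82 tilt 0.25 F [0.18 1.55 9.84] T [0.211 0.057 0.14 ] open 0.516 j7 1.64
offset mm [ -3.5 -42.1   0.4] twist 90.5
wrist ring T 298 [0.7 7.4] r 14.9
 plug y -25 -5 3680 [[-20.8, -25.0, -2.8], [0.6, -21.2, 7.4], [22.4, -6.8, 8.3]]
 plug y 10 19 113 [[-13.2, 10.0, 5.2], [-0.4, 10.5, 15.9], [14.0, 12.3, 18.5]]
scene ring T 67 [-4.5 -4.5] r 15.0
 plug y -25 -5 194 [[-20.2, -24.9, -5.8], [0.3, -18.3, -4.0], [20.3, -6.9, 6.4]]
 plug y 10 19 21 [[-17.3, 10.0, -14.2], [-4.5, 10.5, -6.6], [9.0, 12.6, 4.1]]
```

View pics/v5.png

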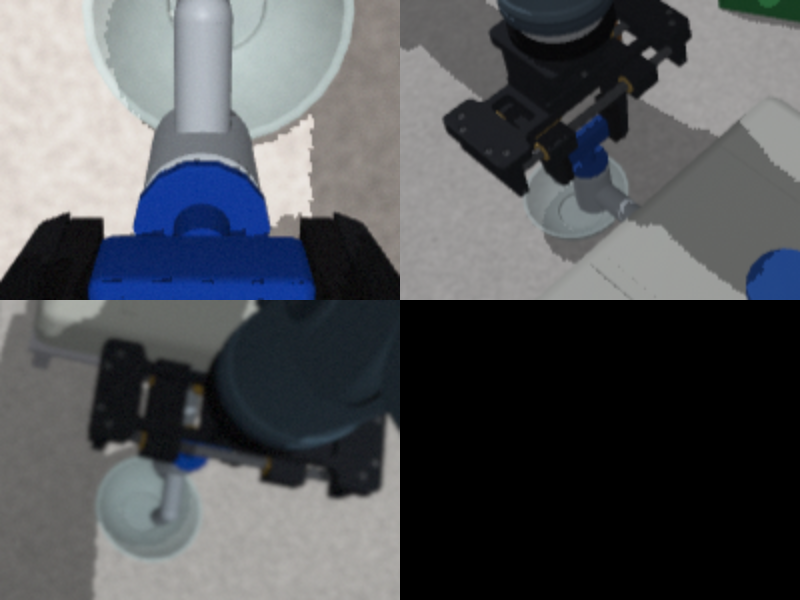

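Handle stands square across the spout (yaw 77.8 vs 77.3 wanted) under ~10 N, the collar close over the mouth. Hold briefly, then let go.

Request:
{"method": "send_rows", "body": {"series": [{"offset": [0, 0, 0], "twist": 0}, {"offset": [0, 0, 0], "twist": 0}]}}

```text
t: 15.25
position: [0.5499, -0.1722, 0.1309]
tcp_rot: [0.551, 0.445, -0.443, -0.549]
force: [0.1, 1.4, 11.1]
opening: 0.518
```

Request:
{"method": "send_rows", "body": {"series": [{"offset": [0, 0, 0], "twist": 0}, {"offset": [0, 0, 0], "twist": 0}, {"offset": [0, 0, 0], "twist": 0}, {"offset": [0, 0, 0], "twist": 0}, {"offset": [0, 0, 0], "twist": 0}], "hand": 0}}

```text
t: 15.88
position: [0.5476, -0.1726, 0.1293]
tcp_rot: [-0.55, -0.444, 0.444, 0.551]
force: [-0.1, 0.4, 0.5]
opening: 0.996
```

Request:
{"method": "send_rows", "body": {"series": [{"offset": [0, -15, 0], "twist": 0}, {"offset": [0, -40, 0], "twist": 0}, {"offset": [0, -80, 0], "twist": 0}, {"offset": [0, -110, 0], "twist": 0}, {"offset": [0, -110, 0], "twist": 0}]}}

```text
t: 16.5
position: [0.5494, -0.1732, 0.2428]
tcp_rot: [0.552, 0.445, -0.442, -0.549]
force: [0.5, 0.5, 0.1]
opening: 1.004
```

Run:
```python
from h import *
go(.5485,-.172,.24,77.3)
for cam in('wrist','scene'):
    c=read_camera(cam);P=pts(c);Z=P[...,2];h=cv2.cvtColor(c['image'],cv2.COLOR_BGR2HSV);blue=(cv2.inRange(h,(105,120,40),(130,255,255))>0)&(np.linalg.norm(P[...,:2]-[.5485,-.172],axis=-1)<.04)
    q=P[blue&(Z>.15)];
    if len(q)>5: print(cam,len(q),cv2.minAreaRect(q[:,:2].astype(np.float32)*1000),'ztop',np.percentile(P[blue][:,2],[2,98]).round(4))
    v,u=np.nonzero(blue)
    cv2.imwrite(f'pics/{cam}6.png',cv2.resize(c['image'][100:300,200:440] if cam=='wrist' else c['image'][170:320,150:350],(400,300)))
cv2.imwrite('pics/v6.png',np.hstack([cv2.imread(f'pics/{k}6.png') for k in('wrist','scene')]))
```

```text
t 16.5 pos [ 0.5494 -0.1732  0.2428] yaw 77.74 tilt 0.34 F [0.49 0.48 0.07] T [-0.031  0.017 -0.02 ] open 1.004 j7 1.63
offset mm [0.9 2.8 1.2] twist 0.4
wrist 1023 ((547.4098510742188, -171.23345947265625), (44.55863571166992, 11.488696098327637), 77.85726165771484) ztop [0.1208 0.1571]
scene 213 ((548.9038696289062, -173.95828247070312), (46.163238525390625, 12.601656913757324), 77.09801483154297) ztop [0.1205 0.1581]
```

View pics/v6.png

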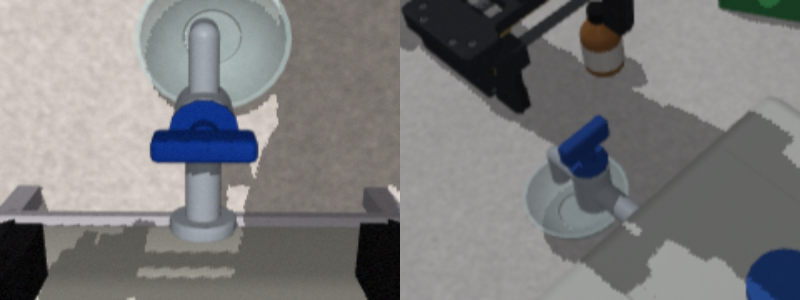

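```bash
python3 -c "
from cell import arm
print(arm.hand_in(), arm.state()['t'])"
```

```text
the job is handed in; nothing more can be done
the job is handed in; nothing more can be done
```

The plug is set in the spigot, turned shut and let go, and I handed the job in after about 16.5 s; no verdict is reported.

**What I did:** I lifted the plug from the rack by the ends of its handle and set it in the barrel with the handle in line with the spout. I turned it about 90° in small steps of up to 4°. The force reading at the end of each step was 9–12 N, with one stretch at about 13 N that I eased back. Then I opened the fingers and raised the hand.

**Last checks after letting go:**
- **Angle:** the handle sits at 77–78° in the wrist and scene cameras, against 77.3° wanted for square across the spout.
- **Seating:** the collar is about 6.5 mm above the mouth, roughly 3 mm below where the plug first took its own weight. It looks upright in both views.
- **Centring:** after correcting for the wrist camera's offset, the plug is centred in the barrel to within about 1 mm. The raw camera positions disagree by 2–4 mm, which is a constant calibration offset between the cameras.
- **Other things on the bench:** I touched nothing else. The dish and stain bottle look unmoved in the last picture; I did not re-measure the tube or the wash bottle.
- **Not measured:** the wedge force in the barrel can't be read directly. I inferred it from the steady press and the amount the plug sank.

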